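# Oil the mixer drive and seat its keyed shaft against the spring

## Task

Oil the mixer drive by giving the red pump lever at least three full strokes, all the way down and letting it come all the way back up each time. Then take the orange-headed keyed shaft from the wooden rack, put it into the drive hub and turn it until its key slips into the keyway, and push it fully home so that its collar presses the sprung hub well down (about 7 mm). Finish while still gripping the shaft and holding the hub down, and leave the blue-headed spindle, the bottle, the jar and the cup where they are.

Things in the scene. Friction and masses are not known exactly. Their poses are not given: they have to be found in the camera images.
- machine: Mixer drive, fixed: grey base plate 200 (x) x 340 (y) x 12 mm; origin at the centre of its underside, z up, yaw within 0.25 rad. In its frame (mm): white gear housing 120 x 130, top 50 up, at (0, -80), carrying the hub; dark motor can, radius 30, top 95 up, at (55, 28); aluminium lubricator block with amber oil glass, top 152 up, at (50, 115), the pump lever in front of it.
- bore (a point): Point on the hub's vertical axis at the height of the hub's top face when the hub is up: 112 mm above the table, at (0, -80) mm in the machine's frame. Part of the machine, with its axes: it neither sinks nor turns with the hub. The hub's bore is 20 mm across, open at the top, 62 mm deep.
- housing_top (a point): Point on the hub's axis on the white housing, 62 mm below bore, with the machine's axes. The hub on it is a square steel block 60 x 60 mm, 62 mm high, with a grey pulley rim (radius 48 mm, 28 to 48 mm below the hub's top). A yellow mark on its top face, outside the keyway, points out along it.
- keyway_zone (a point): Point on the hub's rest face 14 mm from its axis towards the machine's +x: middle of the arc where the keyway may lie. The keyway is a slot 10 mm wide reaching 18 mm from the axis, open at the top face, full depth. It points anywhere within 0.4 rad either side of the machine's +x; that angle is in no reading: see it, or find it by turning the shaft while pressing. The hub does not turn.
- hub (a joint): How far the sprung hub is pressed down, m: 0 up (rest), 0.010 at the lower stop. It takes about 4.3 N to start and 1 N more per mm (11 N at 7 mm), less the shaft's weight of about 2.5 N. With the key resting on the face the hub sinks as it is pressed, and springs back up (the push fades) as the key drops into the keyway.
- pump_lever (a joint): Angle of the pump lever, rad: 0 up (rest), grows as it is pushed down, stop at 0.60. A full stroke passes 0.50 and comes back under 0.08; a spring returns it. The bar needs about 2 to 3 N to start, 9 N at the bottom. The hinge line runs along the machine's y through (20, 115, 100) mm in the machine's frame.
- lever_grip (a point): Centre of the red cross bar (18 mm diameter, 60 mm long, along the machine's y) at the lever's end, 110 mm from the hinge, towards the machine's -x. At rest the lever rises 25 degrees (0.436 rad) from hinge to bar, at the lower stop it dips 9.4 degrees: the bar sinks 64 mm and swings up to 10 mm towards the machine's -x. Push it down from above.
- shaft: Keyed shaft, 92 mm tall, about 0.25 kg, upright in one of the rack's two holes, its key (+x) within 0.8 rad of the world's +x. Origin at its lower tip's centre, z up along it. Steel, 18 mm diameter, the lowest 6 mm tapered to 10 mm; collar 48 mm diameter from 46 to 52 mm above the tip; orange head above. Fully home: collar on the hub's face, tip 46 mm below that face.
- shaft_key (a point): Middle of the brass key on the shaft's +x side: 7 mm wide, reaching 16 mm from the shaft's axis, from 14 to 40 mm above the tip, so that the plain nose enters the bore 14 mm before the key meets the hub's face. Axes as the shaft.
- shaft_head (a point): Centre of the shaft's orange head, 72 mm above the tip. The head reaches from 52 to 92 mm above the tip, 36 mm along the shaft's x by 24 mm between its flats, which face the shaft's +y and -y: grip there. A white stripe on its top and side marks the key's side (+x).
- rack: Wooden rack, fixed, 200 (x) x 80 (y) x 60 mm, origin at the centre of its underside. Two round holes 36 mm across at x = -55 and +55 mm; a shaft's collar rests on the top (60 mm up), its tip 14 mm above the table.
- plain_spindle: Plain spindle without key, blue head, otherwise of the shaft's shape and size, in the other hole of the rack. Leave it alone. Origin at its tip.
- green_bottle: Green bottle, 40 mm diameter, 85 mm tall, origin at the centre of its underside. Leave it alone.
- jar: Amber jar with a steel lid, 60 mm diameter, 80 mm tall, origin at the centre of its underside. Leave it alone.
- cup: Empty white plastic cup, 76 mm across the rim, 90 mm tall, origin at the centre of its underside. Leave it alone.

How it is judged:
By the outcome, as a careful person would: the job done as asked, in the order asked, and still so for the second after the job is handed in, while the arm keeps its last pose, push and grip.
It also fails if it takes over 72 s, if anything falls off the work surface, if the arm or the gripper's body presses on something with over 40 N, if the wrist force passes 120 N, or if a joint passes its speed limit or range.

## Robot

A 6-joint arm with a two-finger parallel gripper is mounted at the origin on the work surface. World frame = base frame: x ahead of the robot, y to its left, z up, the work surface at z = 0. Lengths are in m, angles in degrees, forces in N, time in s.
With the tool pointing down it reaches from about 0.4 to 0.825 m from the base axis. Payload 7 kg.
Tool frame: the origin (TCP) lies at the very end of the fingers, on their centre line; the grasp point (between the pads) lies 19 mm behind it; y points along the fingers, x is the direction in which the jaws open and shut, and the axes are right-handed (so a half turn about y gives the same grasp; the last joint's range is limited). The gripper opens to 88 mm and grips with 3 to 60 N. Pads are 19 mm wide; open, the fingers measure 130 mm over their backs; the gripper's body (78 mm by 193 mm) begins 47 mm behind the grasp point.
Start: joints at [16.507, 20.546, 0.682, 0, -70.136, -16.507], TCP at [0.675, -0, 0.227] pointing down, gripper open.
Joint ranges: [-176.03, 176.03], [-82.01, 121.73], [-58.28, 71.71], [-173.87, 95.51], [-174.79, -0.11], [-173.66, 173.66]. Speed limits (degrees/s): [136.94, 136.94, 172.46, 180, 180, 180].

## Interface

Orientations are given as [roll, pitch, yaw] about the fixed x, y, z axes, in that order (R = Rz(yaw) Ry(pitch) Rx(roll)).
In Python, from plant import ctrl gives the robot as it stands.
- The arm moves only by the shell command python3 -m crank 'ROWS'. ROWS is JSON, a list that holds one entry, the list of rows, each a list of 5 numbers: the closure, from -1 (fully open) to 1 (shut), then the shift along the tool's x, y, z in mm, then the turn about the tool's y in rad. In form: [[[claw, x, y, z, turn], ...]]. A call has 1 to 12 rows; each row is the pose to reach, as a shift and turn from the pose commanded when the call began, along the tool's axes at that moment; what a row does not reach only later rows make up. A row lasts 1/8 s, in which the tool goes at most 62.5 mm and 10.7 degrees, less where a joint would pass 70% of its speed; a pose out of reach is approached as far as the arm can. A call with a gripper value outside its range is refused whole. The fingers move at their own pace and stop on an object; the grip force is fixed at half the most. Time passes only in rows, so rows that repeat a pose let the fingers close. It gives the time, the measured TCP pose, the force and the opening at its end, in the units of the state.
- ctrl.get_obs(): the state, without advancing time (a new reading comes with each control period).
- ctrl.snapshot(name): name is "scene" or "side" or "wrist"; returns the picture (400x640x3 uint8, red, green, blue); there is no depth.
- ctrl.camera_model(name): a dict with "fx", "fy", "cx", "cy" (pixels), "dist_coeffs" ([k1, k2, p1, p2, k3] as OpenCV has them; the pictures are not rectified), "origin" and "orientation" of the camera in the world; the wrist camera has in their place "hand_eye" (4x4, takes a point from camera to tool coordinates, whose origin is the TCP and whose axes are the tool frame's). Camera axes: x right, y down, z forward; pixel columns grow to the right and rows downward; lengths in m; the calibration is good to about 2 mm. A picture is of the moment at which its call begins: read the wrist's pose just before it. camera_model takes no time and is no camera call.
- ctrl.close_job(): hands the job in, once; it reports no verdict.
Trained networks look in the newest picture that a camera, given by its name, has taken for a name from the list of things; names that differ only in an ending like _2 or _b are one class to them, and where a whole thing is asked for, a point or a joint stands for the part that bears it (a point fixed in the world has none). Each returns a list of dicts, best first, with "confidence" (0 to 1); they miss things now and then, are a little off and sometimes report something else, mostly with a low value. They report only what shows in the picture. A call takes as long as a camera call.
- ctrl.find_in(camera, name): "extent" ([left, top, width, height] in pixels, round what is visible of it).
The state is a dict: "clock": time; "joint_pos": joint angles; "qvel": joint speeds; "tau": joint torques, N m; "tool_pos": TCP position; "orientation": TCP orientation; "force": force on the tool from outside, world axes, zero at the start; "moment": the same for the moment, N m; "opening": finger opening in m.
Only numpy, scipy, OpenCV 4.12 (cv2) and the standard library are available. Lean on these libraries where they do the work, as an engineer would, in place of code of your own. Each camera call takes 0.05 s, during which the arm holds its last target.

## Working session

There is one attempt and no reset: what is moved stays moved. The work goes in short steps, Python scripts to look and compute and a shell command to move; the robot and the scene stay as the last step left them, time stands still between calls to the robot, and variables do not carry over. Pictures are saved under pics/ and viewed, and the job is handed in when it is done.

```bash
mkdir -p pics; ls; python3 - <<'E'
from plant import ctrl
import cv2
o=ctrl.get_obs();print({k:(v if not hasattr(v,'tolist') else v.tolist()) for k,v in o.items()})
for n in ("scene","side","wrist"):
    im=ctrl.snapshot(n);cv2.imwrite(f"pics/{n}0.png",im[:,:,::-1]);print(n,ctrl.camera_model(n))
    for t in ("machine","pump_lever","lever_grip","hub","keyway_zone","shaft","shaft_head","shaft_key","rack","plain_spindle","green_bottle","jar","cup"):
        try: print(t,[(d['extent'],round(d['confidence'],2)) for d in ctrl.find_in(n,t)[:2]])
        except Exception as e: print(t,e)
E
```

```text
pics
{'clock': 0.0, 'joint_pos': [16.506704573779917, 20.592952959585222, 0.6344024094868784, -0.020252891566764304, -70.13483012683834, -16.506966259486532], 'qvel': [-0.005796885568032345, 0.09587663579050074, -0.02919458677177057, -0.004498375190647743, 0.08974913718600644, 0.01932293451507061], 'tau': [-0.0008009303564904258, -58.27269673347473, 29.3058443069458, 6.99745237827301, 0.006932491814950481, -0.0002065308035525959], 'tool_pos': [0.6745220359396362, -2.505516534426723e-05, 0.22560990270913542], 'orientation': [-89.99171915742912, -0.0949419874852617, 179.9928338390669], 'force': [-0.338799851939876, 0.20411415451507822, 0.6214077717906861], 'moment': [0.01588270767773502, -0.0011703023483360345, -0.060566135269781884], 'opening': 0.087803635916104}
scene {'fx': 477.0989157983401, 'fy': 477.0989157983401, 'cx': 320.28652323425587, 'cy': 199.30545808985698, 'dist_coeffs': array([-0.10240808,  0.        ,  0.        ,  0.        ,  0.        ]), 'origin': array([1.38598984, 0.18202149, 1.13803316]), 'orientation': array([-142.0178079 ,   -0.53992786,  101.62546638])}
machi
[... 2045 characters left out ...]
([[ 9.99999579e-01, -8.59818120e-04, -3.20162664e-04,
        -1.26015200e-03],
       [ 4.02607997e-05, -3.07495135e-01,  9.51549652e-01,
        -1.58279923e-01],
       [-9.16608095e-04, -9.51549265e-01, -3.07494971e-01,
         8.46667240e-02],
       [ 0.00000000e+00,  0.00000000e+00,  0.00000000e+00,
         1.00000000e+00]])}
machine [([296.1, 143.8, 151.8, 183.3], 0.64)]
pump_lever []
lever_grip []
hub [([349.0, 191.4, 78.5, 82.1], 0.92)]
keyway_zone [([299.4, 143.6, 147.0, 185.4], 0.74)]
shaft [([298.9, 145.5, 148.4, 183.7], 0.55)]
shaft_head []
shaft_key []
rack []
plain_spindle []
green_bottle [([268.4, 1.6, 36.4, 19.8], 0.86), ([299.0, 146.5, 147.4, 181.4], 0.55)]
jar []
cup []
```

View pics/scene0.png

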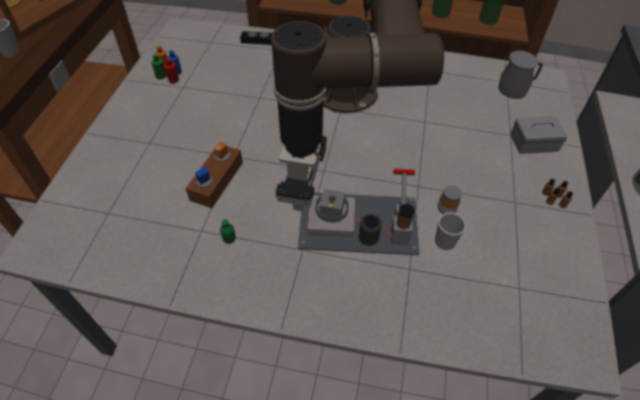

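View pics/side0.png

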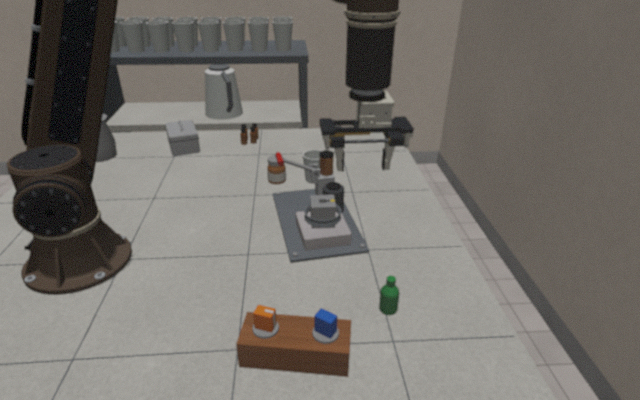

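View pics/wrist0.png

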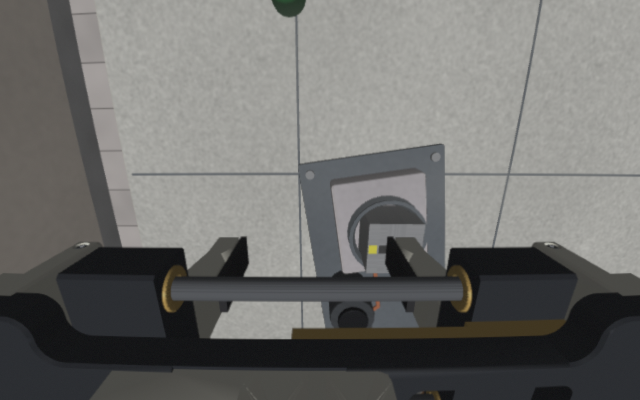

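The scene view shows the machine plate around (300–418, 195–252), the lever's red bar at (404,172), and the orange head at (222,150) with the blue one at (203,176). The side view shows the orange head at (264,318), the blue one at (326,324) and the bottle at (389,297). I'll zoom in to get accurate corners.

```bash
python3 - <<'E'
import cv2
def crop(n,x,y,w,h,s,o):
    im=cv2.imread(f"pics/{n}0.png")[y:y+h,x:x+w]
    cv2.imwrite(f"pics/{o}.png",cv2.resize(im,None,fx=s,fy=s,interpolation=cv2.INTER_CUBIC))
crop("scene",285,160,150,100,5,"c_scene")
crop("side",260,140,120,130,4.6,"c_side")
crop("side",230,290,130,90,6,"c_rack")
crop("wrist",280,120,190,150,4,"c_wrist")
E
```

```text
(no output)
```

View pics/c_scene.png

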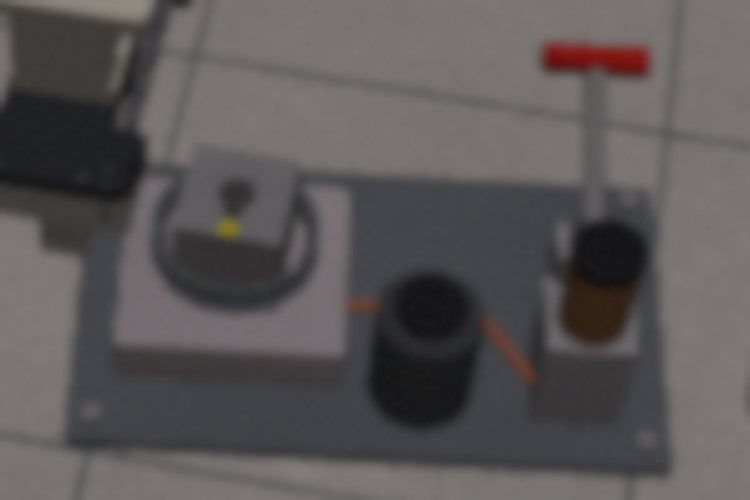

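View pics/c_side.png

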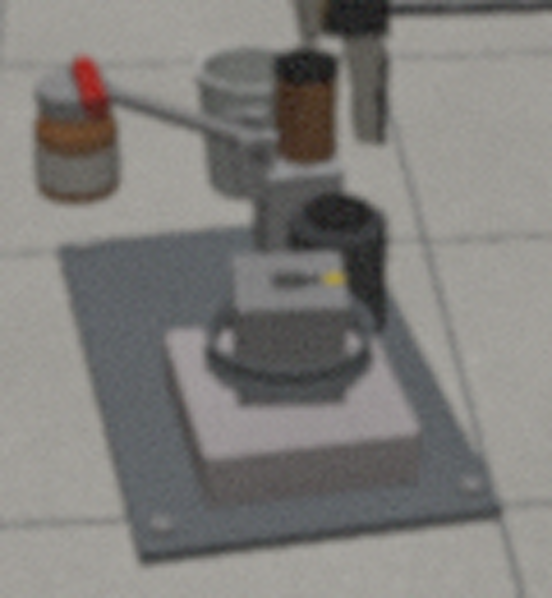

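View pics/c_rack.png

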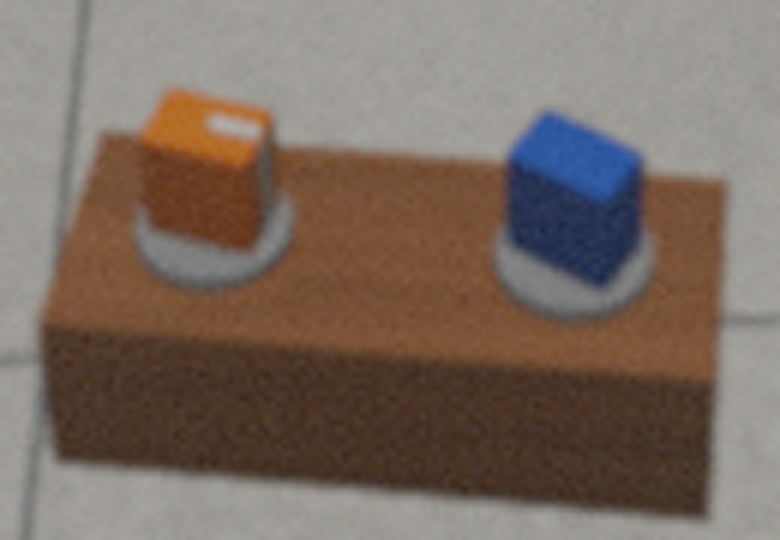

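View pics/c_wrist.png

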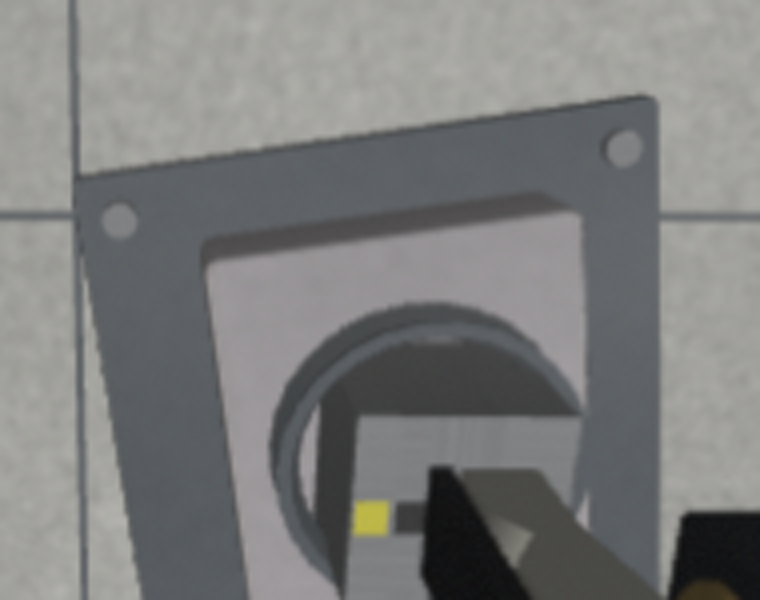

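```bash
cat > h.py <<'E'
import numpy as np, cv2
from scipy.spatial.transform import Rotation as Rn
from scipy.optimize import least_squares
from plant import ctrl
def pose(n,obs=None):
    m=ctrl.camera_model(n)
    if 'hand_eye' in m:
        o=obs or ctrl.get_obs()
        R=Rn.from_euler('xyz',o['orientation'],degrees=True).as_matrix();t=np.array(o['tool_pos'])
        H=np.array(m['hand_eye']);return m,R@H[:3,:3],R@H[:3,3]+t
    return m,Rn.from_euler('xyz',m['orientation'],degrees=True).as_matrix(),np.array(m['origin'])
def K(m): return np.array([[m['fx'],0,m['cx']],[0,m['fy'],m['cy']],[0,0,1.]])
def proj(c,P):
    m,R,t=c;P=np.atleast_2d(P);r=cv2.Rodrigues(R.T)[0]
    return cv2.projectPoints(P.astype(float),r,-R.T@t,K(m),np.array(m['dist_coeffs']))[0][:,0]
def onz(c,uv,z):
    m,R,t=c;u=cv2.undistortPoints(np.array(uv,float).reshape(-1,1,2),K(m),np.array(m['dist_coeffs']))[:,0]
    d=np.c_[u,np.ones(len(u))]@R.T
    return t+d*((z-t[2])/d[:,2])[:,None]
def rig(p,P):
    P=np.atleast_2d(P)/1000.;c,s=np.cos(p[2]),np.sin(p[2])
    return np.c_[p[0]+c*P[:,0]-s*P[:,1],p[1]+s*P[:,0]+c*P[:,1],P[:,2]]
def fit(items,p0):
    def f(p): return np.concatenate([(proj(c,rig(p,P))-uv).ravel() for c,P,uv in items])
    r=least_squares(f,p0,loss='soft_l1');return r.x,f(r.x).reshape(-1,2)
E
python3 - <<'E'
from h import *
cs,cd,cw=pose("scene"),pose("side"),pose("wrist")
def U(l,x,y,s): return (np.array(l,float)+.5)/s-.5+[x,y]
sc=(cs,[(100,-170,12),(100,170,12),(60,-145,50),(60,-15,50),(-60,-15,50),(55,28,95),(-79.7,115,146.5)],U([(68,440),(667,463),(116,347),(345,352),(350,187),(433,308),(596,58)],285,160,5))
sd=(cd,[(-100,-170,12),(100,-170,12),(-100,170,12),(60,-145,50),(-60,-15,50),(0,-80,112),(-79.7,115,146.5)],U([(140,552),(497,510),(60,247),(417,430),(168,330),(290,281),(90,85)],260,140,4.6))
wr=(cw,[(100,-170,12),(-100,-170,12),(60,-145,50),(-60,-145,50)],U([(75,178),(655,97),(207,265),(583,212)],280,120,4))
for its in ([sc,sd,wr],[sc],[sd],[wr]):
    p,r=fit(its,[.65,.1,0]);print(p.round(4),'yaw deg',np.degrees(p[2]).round(2))
    print(r.round(1).tolist())
p,r=fit([sc,sd,wr],[.65,.1,0])
for n,q in dict(bore=(0,-80,112),grip=(-79.7,115,146.5)).items(): print(n,rig(p,q).round(4))
b=rig(p,(0,-80,112))[0]
for n,c,uv in (("wrist",cw,U([(371,518),(410,518)],280,120,4)),("side",cd,U([(335,278),(290,281)],260,140,4.6)),("scene",cs,U([(228,228)],285,160,5))):
    w=onz(c,uv,.112);print(n,w.round(4).tolist(),np.degrees(np.arctan2(*(w[0]-b)[[1,0]])).round(1))
rk=(cd,[(-100,-40,60),(100,-40,60),(-100,40,60),(100,40,60)],U([(45,322),(712,378),(103,135),(725,180)],230,290,6))
q,r=fit([rk],[.5,-.3,0]);print('rack',q.round(4),r.round(1).tolist(),rig(q,[(-55,0,60),(55,0,60)]).round(4).tolist())
w=onz(cd,U([(175,90),(272,112),(250,165),(140,140),(209,127)],230,290,6),.106);print(w.round(4).tolist(),w[:4].mean(0))
print('key yaw',np.degrees(np.arctan2(*((w[1]+w[2]-w[0]-w[3])[[1,0]]))))
for uv in ((222,148),): print('scene head',onz(cs,[uv],.106))
for n,uv in(("bottle",(389,312)),("jar",(276,182)),("cup",(314,180))): print(n,onz(cd,[uv],0))
E
```

```text
[0.5781 0.1388 0.1461] yaw deg 8.37
[[-1.5, -0.4], [1.1, 1.3], [-1.3, -0.9], [-0.0, 0.5], [-0.4, -0.5], [-0.5, -0.8], [-0.5, 0.5], [0.1, -0.5], [2.2, -1.8], [-0.5, -1.6], [1.8, -0.8], [-0.9, -0.6], [0.1, -0.5], [0.3, 0.1], [-0.7, 1.2], [2.4, -0.0], [-0.6, 0.1], [1.9, -0.4]]
[0.5777 0.1401 0.1577] yaw deg 9.03
[[-0.7, 0.2], [1.9, 0.7], [-0.6, -0.4], [0.7, 0.6], [-0.2, -0.5], [0.2, -0.9], [-0.4, 0.1]]
[0.5774 0.1355 0.134 ] yaw deg 7.68
[[-1.1, 0.2], [1.5, -0.7], [-0.1, -1.3], [1.2, 0.2], [-1.2, -0.1], [-0.5, 0.2], [0.5, 0.4]]
[0.5799 0.1387 0.1403] yaw deg 8.04
[[-1.4, 0.6], [1.8, 0.3], [-1.4, -0.3], [1.1, -0.2]]
bore [[0.5897 0.0596 0.112 ]]
grip [[0.4825 0.241  0.1465]]
wrist [[0.6152, 0.0591, 0.112], [0.6045, 0.0591, 0.112]] -1.2
side [[0.614, 0.0589, 0.112], [0.5894, 0.0573, 0.112]] -1.7
scene [[0.6135, 0.0603, 0.112]] 1.7
rack [ 0.5104 -0.3195 -0.1729] [[-1.6, 0.3], [0.8, 0.4], [-0.3, -0.9], [0.6, -0.5]] [[0.4562, -0.31, 0.06], [0.5645, -0.329, 0.06]]
[[0.4466, -0.2962, 0.106], [0.4758, -0.3075, 0.106], [0.4698, -0.3289, 0.106], [0.4373, -0.3165, 0.106], [0.4573, -0.3125, 0.106]] [ 0.45735375 -0.31225632  0.106     ]
key yaw -21.09516633012418
scene head [[ 0.46473068 -0.29926935  0.106     ]]
bottle [[ 0.70796195 -0.2223691   0.        ]]
jar [[0.46442931 0.37780638 0.        ]]
cup [[0.58692507 0.38348305 0.        ]]
```

The pose estimates agree to within a few mm. The bore is at about (0.590, 0.060), the lever bar at about (0.4825, 0.241, 0.147), and the orange shaft at about (0.457, -0.311) with key yaw of about -21°. I'll go above the lever with the fingers shut, turned -90°.

```bash
python3 -m crank '[[[1,197,27,-240,-1.5708],[1,197,27,-240,-1.5708],[1,197,27,-240,-1.5708],[1,197,27,-240,-1.5708],[1,197,27,-240,-1.5708],[1,197,27,-240,-1.5708],[1,197,27,-240,-1.5708],[1,197,27,-240,-1.5708],[1,197,27,-240,-1.5708],[1,197,27,-240,-1.5708],[1,197,27,-240,-1.5708]]]'
python3 - <<'E'
from h import *
for n in ("side","scene","wrist"): cv2.imwrite(f"pics/{n}1.png",ctrl.snapshot(n)[:,:,::-1])
o=ctrl.get_obs();print(o['clock'],o['tool_pos'],o['orientation'],o['joint_pos'])
a=cv2.imread("pics/side1.png")[80:260,200:400];b=cv2.imread("pics/scene1.png")[80:260,290:490]
cv2.imwrite("pics/m1.png",cv2.resize(np.hstack([a,b]),None,fx=2,fy=2,interpolation=cv2.INTER_CUBIC))
E
```

```text
clock: 3.48
tool_pos: [0.478, 0.24, 0.1996]
orientation: [-90.0, 0.0, -90.1]
force: [-0.4, -1.1, -0.3]
opening: 0.0009
3.625 [0.47798506 0.23992447 0.19957288] [-9.00007630e+01  1.90137076e-04 -9.00540579e+01] [ 4.76695829e+01  8.51923984e+00 -1.92708422e+01 -7.82719377e-04
 -6.22102906e+01  4.22767241e+01]
```

View pics/m1.png

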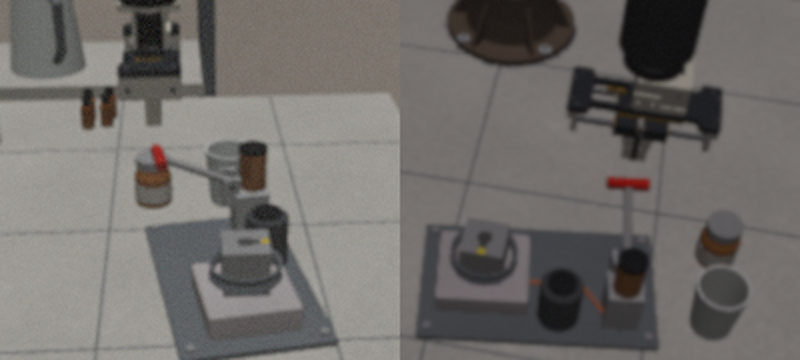

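View pics/wrist1.png

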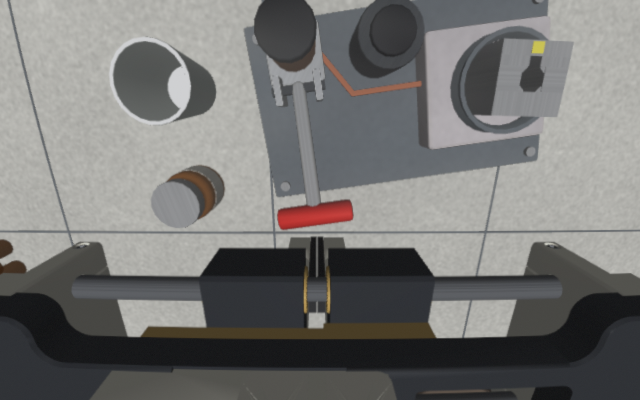

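The wrist view shows the bar centred at about (315,214), the hub bore at (532,77) and the yellow mark at (539,47). I'll measure from these.

```bash
python3 - <<'E'
from h import *
c=pose("wrist")
print('bar',onz(c,[(315,214)],.1465),'tip proj',proj(c,[ctrl.get_obs()['tool_pos']]))
im=cv2.imread("pics/wrist1.png")
cv2.imwrite("pics/hub1.png",cv2.resize(im[20:170,410:600],None,fx=4,fy=4,interpolation=cv2.INTER_CUBIC))
E
```

```text
bar [[0.48359533 0.24040531 0.1465    ]] tip proj [[315.42407976 251.67861589]]
```

View pics/hub1.png

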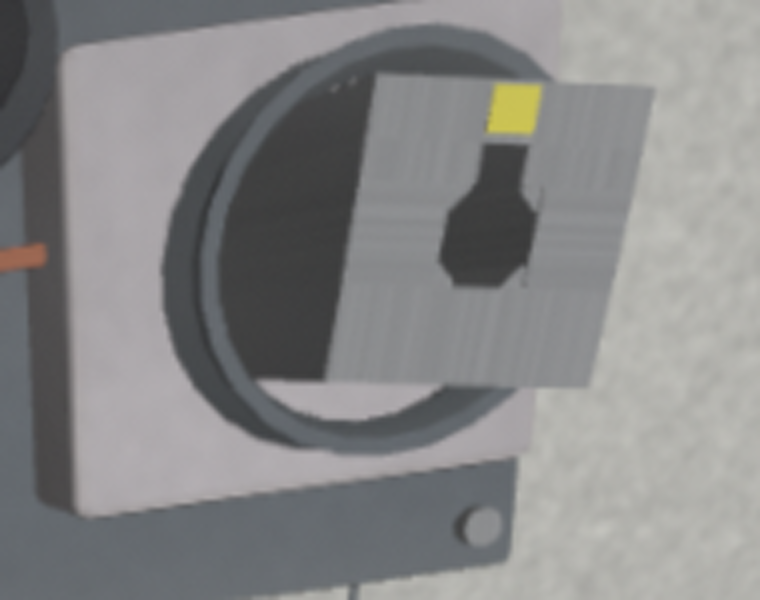

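```bash
python3 - <<'E'
from h import *
c=pose("wrist")
U=lambda l:(np.array(l,float)+.5)/4-.5+[410,20]
w=onz(c,U([(377,72),(655,88),(590,388),(326,380),(516,109),(490,238)]),.112)
print(w.round(4).tolist(),w[:4].mean(0).round(4))
ct=w[:4].mean(0);print('mark',np.degrees(np.arctan2(*(w[4]-ct)[[1,0]])),'edges',[np.degrees(np.arctan2(*(w[a]-w[b])[[1,0]])).round(1) for a,b in((0,3),(1,2),(0,1),(3,2))])
E
python3 -m crank '[[[1,0,45,0,0],[1,0,75,0,0],[1,0,95,0,0],[1,0,105.5,0,0],[1,0,105.5,0,0],[1,0,105.5,0,0]]]'
```

```text
[[0.621, 0.0885, 0.112], [0.6201, 0.0287, 0.112], [0.5605, 0.0288, 0.112], [0.5612, 0.0889, 0.112], [0.6151, 0.0579, 0.112], [0.5904, 0.0584, 0.112]] [0.5907 0.0587 0.112 ]
mark -1.9005636693327967 edges [np.float64(-0.4), np.float64(-0.1), np.float64(89.1), np.float64(89.3)]
clock: 4.38
tool_pos: [0.477, 0.2392, 0.0942]
orientation: [-90.1, -0.1, -90.0]
force: [-6.3, -1.4, 7.7]
opening: 0.0005
```

```bash
python3 - <<'E'
from h import *
a=ctrl.snapshot("side")[80:260,200:400,::-1];b=ctrl.snapshot("wrist")[100:300,200:440,::-1]
cv2.imwrite("pics/m2.png",np.hstack([cv2.resize(a,(400,360)),cv2.resize(b,(400,360))]))
E
```

```text
(no output)
```

View pics/m2.png

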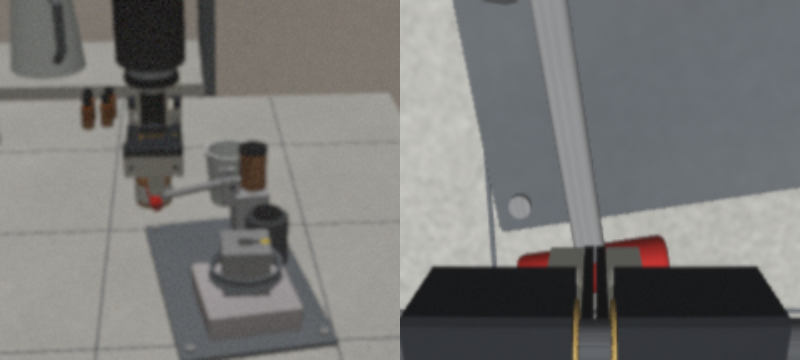

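The lever is down: its bar is at (155,202) in the left panel, dipping below the hinge, and the upward force is about 8 N. Now back up, then three more strokes, slightly deeper.

```bash
python3 -m crank '[[[1,0,-35,0,0],[1,0,-70,0,0],[1,0,-70,0,0],[1,0,-70,0,0],[1,0,-35,0,0],[1,0,-10,0,0],[1,0,1,0,0],[1,0,1,0,0],[1,0,1,0,0]]]'
python3 -m crank '[[[1,0,-35,0,0],[1,0,-71,0,0],[1,0,-71,0,0],[1,0,-71,0,0]]]'
python3 - <<'E'
from h import *
a=ctrl.snapshot("side")[80:260,200:400,::-1];b=ctrl.snapshot("wrist")[100:300,200:440,::-1]
cv2.imwrite("pics/m3.png",np.hstack([cv2.resize(a,(400,360)),cv2.resize(b,(400,360))]))
E
python3 -m crank '[[[1,0,36,0,0],[1,0,61,0,0],[1,0,71,0,0],[1,0,71,0,0],[1,0,71,0,0]]]'
python3 -m crank '[[[1,0,-35,0,0],[1,0,-71,0,0],[1,0,-71,0,0],[1,0,-71,0,0],[1,0,-35,0,0],[1,0,-10,0,0],[1,0,0.5,0,0],[1,0,0.5,0,0],[1,0,0.5,0,0]]]'
```

```text
clock: 5.6
tool_pos: [0.4768, 0.2394, 0.0925]
orientation: [-90.1, -0.1, -90.0]
force: [-6.9, 0.2, 8.0]
opening: 0.0007
clock: 6.1
tool_pos: [0.4775, 0.2395, 0.1632]
orientation: [-90.1, -0.0, -90.0]
force: [0.8, 0.2, -1.5]
opening: 0.0004
clock: 6.82
tool_pos: [0.4769, 0.2395, 0.0926]
orientation: [-90.1, -0.1, -90.0]
force: [-6.2, 0.4, 7.9]
opening: 0.0008
clock: 7.95
tool_pos: [0.4767, 0.2393, 0.0918]
orientation: [-90.2, -0.1, -90.0]
force: [-6.2, 0.9, 7.8]
opening: 0.0004
```

View pics/m3.png

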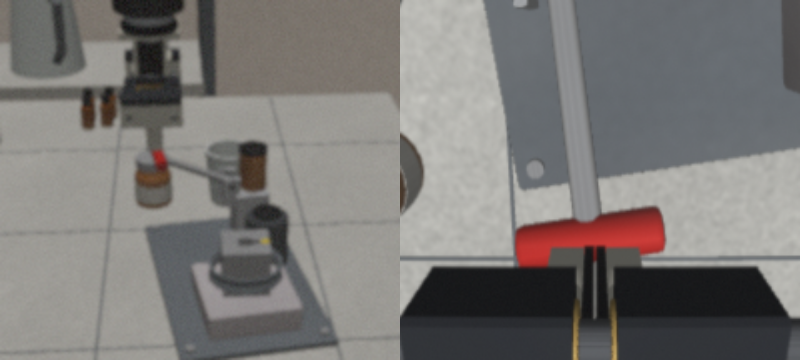

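Four full strokes are down. I'll release the lever now, check that it comes up, then hover short of the orange shaft to look.

```bash
python3 -m crank '[[[1,0,-40,0,0],[1,0,-75,0,0],[1,0,-110,0,0],[1,0,-110,0,0]]]'
python3 - <<'E'
from h import *
a=ctrl.snapshot("side")[80:260,200:400,::-1];b=ctrl.snapshot("wrist")[100:300,200:440,::-1]
cv2.imwrite("pics/m4.png",np.hstack([cv2.resize(a,(400,360)),cv2.resize(b,(400,360))]))
E
python3 -m crank '[[[0.8,100,0,0,0],[-1,551,0,-56,0],[-1,551,0,-56,0],[-1,551,0,-56,0],[-1,551,0,-56,0],[-1,551,0,-56,0],[-1,551,0,-56,0],[-1,551,0,-56,0],[-1,551,0,-56,0],[-1,551,0,-56,0],[-1,551,0,-56,0],[-1,551,0,-56,0]]]'
python3 - <<'E'
from h import *
o=ctrl.get_obs();cv2.imwrite("pics/w5.png",ctrl.snapshot("wrist")[:,:,::-1])
print(o['tool_pos'],o['orientation'])
E
```

```text
clock: 8.45
tool_pos: [0.4791, 0.2406, 0.2046]
orientation: [-89.8, 0.1, -90.0]
force: [0.3, 0.4, -0.8]
opening: 0.0005
clock: 10.05
tool_pos: [0.4219, -0.31, 0.202]
orientation: [-90.1, 0.0, -89.9]
force: [0.5, 0.2, 0.5]
opening: 0.0877
[ 0.42193516 -0.31003774  0.20203747] [-9.00540552e+01  2.33816817e-02 -8.99285593e+01]
```

View pics/m4.png

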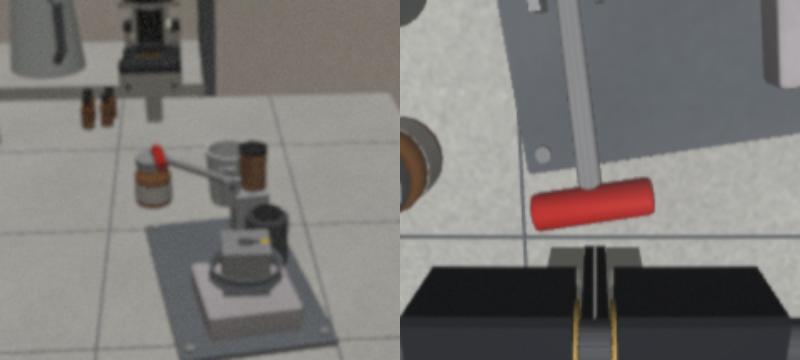

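View pics/w5.png

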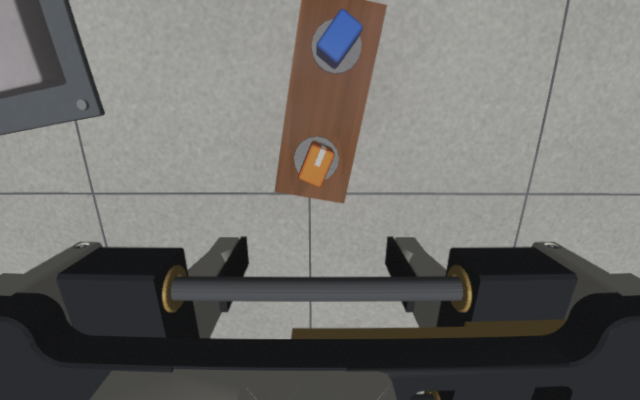

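The lever is back up at rest. In the wrist view the orange head is centred at about (317,165), with the stripe at (320,157).

```bash
python3 - <<'E'
from h import *
im=cv2.imread("pics/w5.png")
cv2.imwrite("pics/w5c.png",cv2.resize(im[130:210,270:360],None,fx=7,fy=7,interpolation=cv2.INTER_CUBIC))
E
```

```text
(no output)
```

View pics/w5c.png

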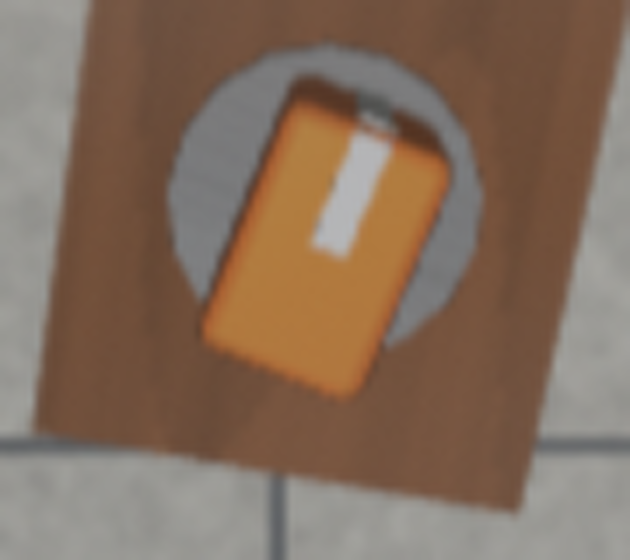

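```bash
python3 - <<'E'
from h import *
c=pose("wrist");U=lambda l:(np.array(l,float)+.5)/7-.5+[270,130]
w=onz(c,U([(295,92),(452,160),(355,402),(200,340)]),.106);print(w.round(4).tolist(),w.mean(0).round(4))
print('key',np.degrees(np.arctan2(*((w[0]+w[1]-w[2]-w[3])[[1,0]]))), [np.linalg.norm(w[a]-w[b]).round(4) for a,b in((0,1),(1,2),(2,3),(3,0))])
print('collar', onz(c,U([(328,200)]),.066).round(4))
E
```

```text
[[0.4801, -0.3064, 0.106], [0.4714, -0.3268, 0.106], [0.4387, -0.3143, 0.106], [0.4473, -0.2935, 0.106]] [ 0.4594 -0.3102  0.106 ]
key -21.17844343004136 [np.float64(0.0222), np.float64(0.0349), np.float64(0.0225), np.float64(0.0352)]
collar [[ 0.4596 -0.3106  0.066 ]]
```

```bash
python3 -m crank '[[[-1,0,0,37.5,0.37],[-1,0,30,37.5,0.37],[-1,0,60,37.5,0.37],[-1,0,90,37.5,0.37],[-1,0,115,37.5,0.37],[-1,0,133,37.5,0.37],[-1,0,133,37.5,0.37],[-1,0,133,37.5,0.37]]]'
python3 -m crank '[[[1,0,0,0,0],[1,0,0,0,0],[1,0,0,0,0],[1,0,0,0,0],[1,0,0,0,0]]]'
```

```text
clock: 11.1
tool_pos: [0.4603, -0.3107, 0.0704]
orientation: [-89.9, -0.0, -111.1]
force: [0.4, -0.8, 1.5]
opening: 0.0878
clock: 11.72
tool_pos: [0.4594, -0.3111, 0.0696]
orientation: [-90.0, -0.0, -111.2]
force: [-0.5, 0.5, 0.5]
opening: 0.0433
```

```bash
python3 -m crank '[[[1,0,0,0,0],[1,0,0,0,0],[1,0,0,0,0],[1,0,0,0,0],[1,0,0,0,0]]]'
```

```text
clock: 12.35
tool_pos: [0.4595, -0.311, 0.0695]
orientation: [-90.0, 0.0, -111.2]
force: [0.2, 0.5, -0.4]
opening: 0.0241
```

The head is gripped (opening 24.1 mm, which matches its flats). Now lift it, turn the key to about -0.6°, and carry it to a viewing hover short of the hub.

```bash
python3 -m crank '[[[1,0,40,0,0],[1,0,-40,0,0],[1,0,-80,0,0],[1,0,-137,0,-0.36],[1,0,-137,0,-0.36],[1,0,-137,0,-0.36],[1,0,-137,0,-0.36]]]' --help 2>/dev/null | head -0; python3 - <<'E'
from plant import ctrl
o=ctrl.get_obs();print(o['clock'],o['tool_pos'],o['orientation'],o['force'])
E
```

```text
12.35 [ 0.45948927 -0.31098366  0.06951793] [-9.00026514e+01  2.09382962e-03 -1.11200863e+02] [ 0.18925398  0.48693615 -0.39638431]
```

That command had a wrong first row (40 mm down) and a stray flag. It was refused: the clock and pose haven't changed. Sending the right one.

```bash
python3 -m crank '[[[1,0,-40,0,0],[1,0,-80,0,0],[1,0,-137,0,-0.36],[1,0,-137,0,-0.36],[1,0,-137,0,-0.36],[1,0,-137,0,-0.36]]]'
```

```text
clock: 13.1
tool_pos: [0.4587, -0.3107, 0.2054]
orientation: [-90.1, 0.0, -90.8]
force: [-0.9, -0.1, -3.3]
opening: 0.0238
```

```bash
python3 -m crank '[[[1,-371,0,87,0],[1,-371,0,87,0],[1,-371,0,87,0],[1,-371,0,87,0],[1,-371,0,87,0],[1,-371,0,87,0],[1,-371,0,87,0],[1,-371,0,87,0],[1,-371,0,87,0],[1,-371,0,87,0]]]'
python3 - <<'E'
from h import *
o=ctrl.get_obs();cv2.imwrite("pics/w6.png",ctrl.snapshot("wrist")[:,:,::-1])
print(o['tool_pos'],o['orientation'])
E
```

```text
clock: 14.35
tool_pos: [0.5499, 0.0579, 0.2065]
orientation: [-90.0, -0.0, -90.7]
force: [-0.0, -0.5, -4.1]
opening: 0.0237
[0.54993911 0.05788284 0.20653705] [-9.00103412e+01 -6.38930903e-03 -9.06935024e+01]
```

View pics/w6.png

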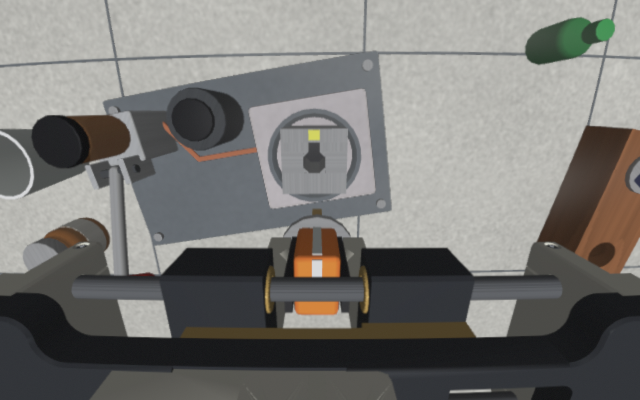

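The view shows the brass key at (317,212) and the hub top at (281–348, 126–193), with the mark at (314,135). I'll measure the hub closely.

```bash
python3 - <<'E'
import cv2
im=cv2.imread("pics/w6.png")
cv2.imwrite("pics/w6c.png",cv2.resize(im[110:245,260:370],None,fx=6,fy=6,interpolation=cv2.INTER_CUBIC)[:, :])
im2=cv2.imread("pics/w6c.png");print(im2.shape);cv2.imwrite("pics/w6c.png",im2[:600])
cv2.imwrite("pics/w6d.png",im2[400:])
E
```

```text
(810, 660, 3)
```

View pics/w6c.png

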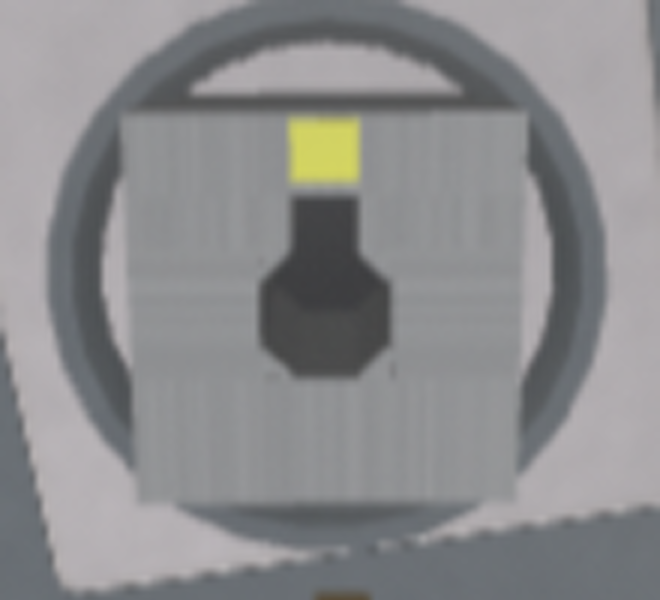

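View pics/w6d.png

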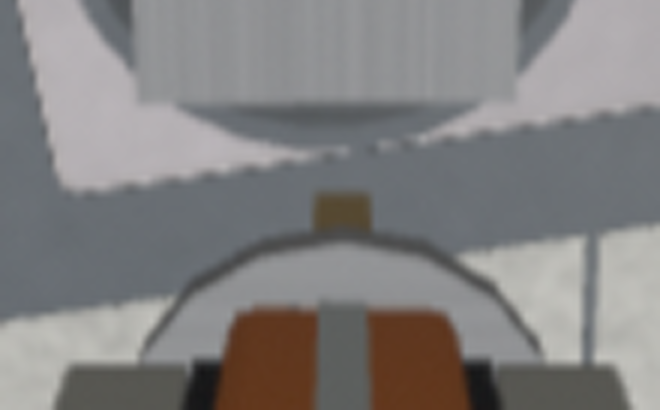

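```bash
python3 - <<'E'
from h import *
c=pose("wrist");U=lambda l:(np.array(l,float)+.5)/6-.5+[260,110]
w=onz(c,U([(122,112),(529,108),(516,501),(137,504),(325,151),(325,318)]),.112);ct=w[:4].mean(0)
print(w.round(4).tolist(),ct.round(4),[np.degrees(np.arctan2(*(w[a]-w[b])[[1,0]])).round(1) for a,b in((0,3),(1,2),(0,1),(3,2))],'mark',np.degrees(np.arctan2(*(w[4]-ct)[[1,0]])))
tp=np.array(ctrl.get_obs()['tool_pos'])
print('key y',onz(c,U([(342,593)]),tp[2]-.016).round(4),onz(c,U([(342,593)]),tp[2]-.042).round(4),'tcp',tp)
yaw=np.radians(ctrl.get_obs()['orientation'][2])
d=ct-tp;X=np.array([np.cos(yaw),np.sin(yaw)]);Z=np.array([-np.sin(yaw),np.cos(yaw)])
print('x',X@d[:2]*1e3,'z',Z@d[:2]*1e3,-d[2])
E
```

```text
[[0.6212, 0.0887, 0.112], [0.621, 0.0287, 0.112], [0.5608, 0.0295, 0.112], [0.561, 0.0894, 0.112], [0.6152, 0.0589, 0.112], [0.5902, 0.0592, 0.112]] [0.591  0.0591 0.112 ] [np.float64(-0.7), np.float64(-0.8), np.float64(89.8), np.float64(89.7)] mark -0.5596611298575833
key y [[0.5736 0.0569 0.1906]] [[0.5643 0.057  0.1646]] tcp [0.55001559 0.05798871 0.20662208]
x -1.589353872039392 z 40.98578119805707 0.09462208388266469
```

```bash
python3 -m crank '[[[1,-1.3,0,20,0],[1,-1.3,0,41,0],[1,-1.3,0,41,0],[1,-1.3,20,41,0],[1,-1.3,33,41,0],[1,-1.3,33,41,0],[1,-1.3,33,41,0]]]'
python3 -m crank '[[[1,0,8,0,0],[1,0,15,0,0],[1,0,15,0,0],[1,0,15,0,0]]]'
python3 - <<'E'
from h import *
cv2.imwrite("pics/w7.png",cv2.resize(ctrl.snapshot("wrist")[100:330,180:460,::-1],None,fx=2.5,fy=2.5))
a=ctrl.snapshot("side")[130:260,250:390,::-1];cv2.imwrite("pics/s7.png",cv2.resize(a,None,fx=4,fy=4,interpolation=cv2.INTER_CUBIC))
E
```

```text
clock: 15.28
tool_pos: [0.5914, 0.0599, 0.1742]
orientation: [-90.0, -0.0, -90.6]
force: [0.1, -0.6, -3.5]
opening: 0.0237
clock: 15.78
tool_pos: [0.5912, 0.06, 0.1585]
orientation: [-90.0, -0.0, -90.6]
force: [-0.4, -0.5, -3.3]
opening: 0.0241
```

View pics/w7.png

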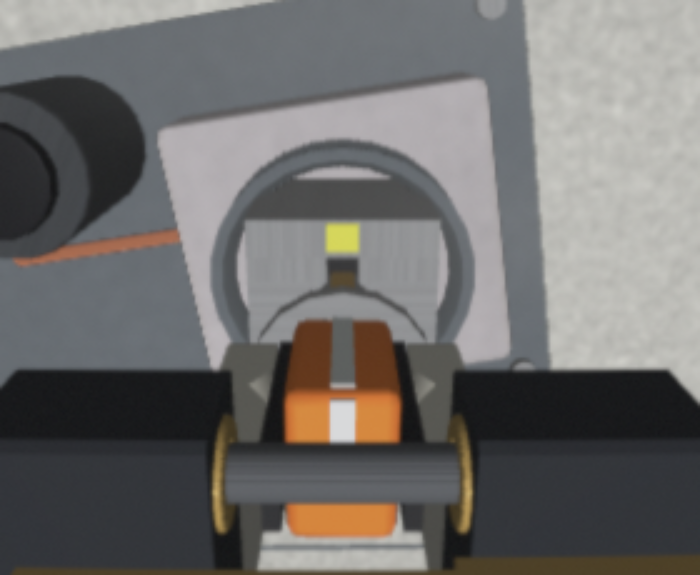

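View pics/s7.png

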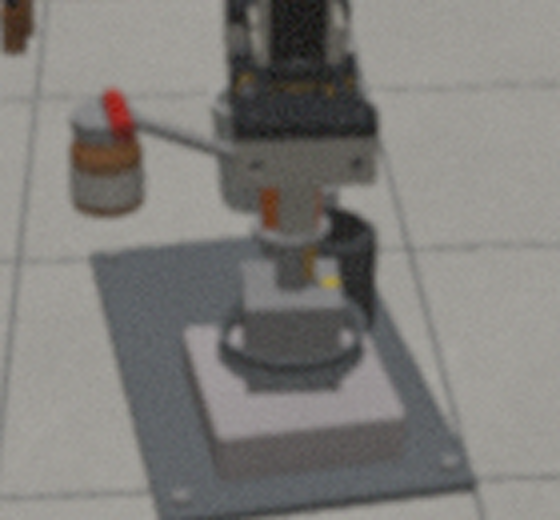

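The nose is in the bore, and the key (342,280) lines up with the slot below the yellow mark. I'll lower past the key's contact height.

```bash
python3 -m crank '[[[1,0,4,0,0],[1,0,9,0,0],[1,0,9,0,0],[1,0,9,0,0]]]'
```

```text
clock: 16.38
tool_pos: [0.5912, 0.06, 0.1495]
orientation: [-90.0, -0.0, -90.6]
force: [0.7, -0.1, -3.2]
opening: 0.0238
```

There's no resistance 4.5 mm past the key's contact height, so the key is in the slot. Continuing until just before the collar touches.

```bash
python3 -m crank '[[[1,0,8,0,0],[1,0,16,0,0],[1,0,23,0,0],[1,0,23,0,0],[1,0,23,0,0]]]'
python3 -m crank '[[[1,0,4,0,0],[1,0,7,0,0],[1,0,7,0,0],[1,0,7,0,0]]]'
```

```text
clock: 17.0
tool_pos: [0.5912, 0.0599, 0.1264]
orientation: [-90.0, -0.0, -90.6]
force: [1.3, 0.1, -3.5]
opening: 0.0237
clock: 17.5
tool_pos: [0.5913, 0.06, 0.12]
orientation: [-90.0, 0.0, -90.6]
force: [-1.3, 0.9, 2.9]
opening: 0.024
```

```bash
python3 -m crank '[[[1,0,3,0,0],[1,0,5.5,0,0],[1,0,5.5,0,0],[1,0,5.5,0,0],[1,0,5.5,0,0]]]'
python3 - <<'E'
from h import *
o=ctrl.get_obs();print(o['clock'],o['tool_pos'],o['force'])
cv2.imwrite("pics/w8.png",cv2.resize(ctrl.snapshot("wrist")[100:330,180:460,::-1],None,fx=2.5,fy=2.5))
a=ctrl.snapshot("side")[130:260,250:390,::-1];cv2.imwrite("pics/s8.png",cv2.resize(a,None,fx=4,fy=4,interpolation=cv2.INTER_CUBIC))
print(np.mean([ctrl.get_obs()['force'] for _ in range(1)],0))
E
```

```text
clock: 18.12
tool_pos: [0.5913, 0.06, 0.1147]
orientation: [-90.0, 0.0, -90.6]
force: [-3.4, 0.0, 7.8]
opening: 0.0235
18.125 [0.5913107 0.0599999 0.1147273] [-3.42312456  0.02076772  7.78237122]
[-3.33403483  1.36525815  8.0687743 ]
```

View pics/w8.png

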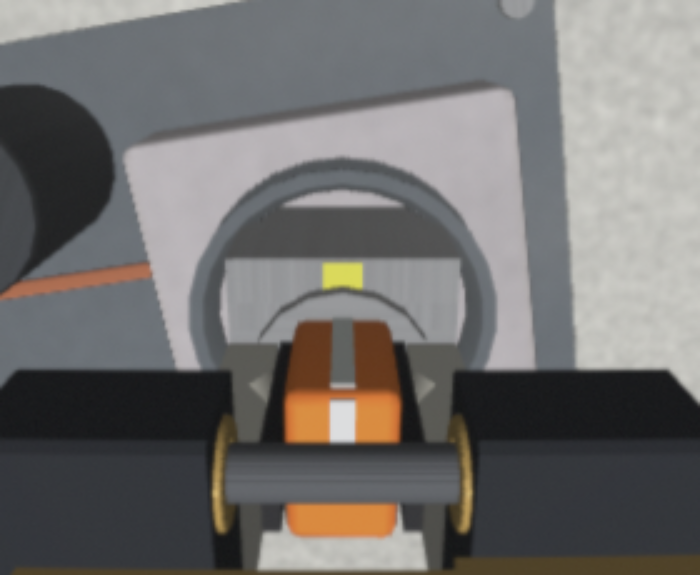

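View pics/s8.png

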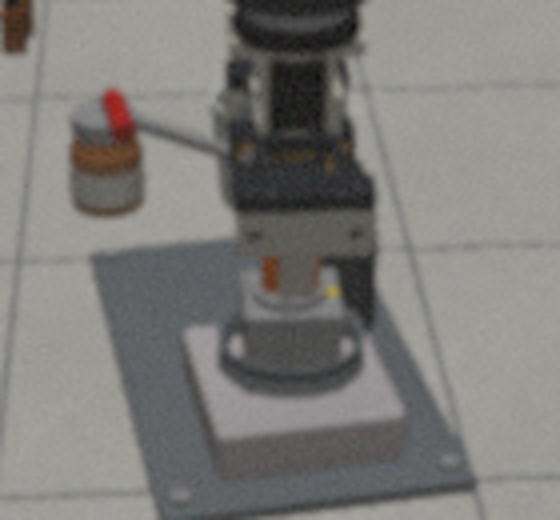

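The collar sits on the hub face, and the head hasn't moved in the grip. The force rise of about 11 N means about 7 mm pressed. I'll add a little margin, check the other objects, and hand in.

```bash
python3 -m crank '[[[1,0,0.7,0,0],[1,0,0.7,0,0],[1,0,0.7,0,0],[1,0,0.7,0,0]]]'
python3 - <<'E'
from h import *
old=cv2.imread("pics/side0.png")
im=ctrl.snapshot("side")[:,:,::-1];cv2.imwrite("pics/s9.png",im)
for n in ("plain_spindle","green_bottle","jar","cup"): print(n,[(d['extent'],round(d['confidence'],2)) for d in ctrl.find_in("side",n)[:1]])
E
```

```text
clock: 18.73
tool_pos: [0.5913, 0.06, 0.1141]
orientation: [-90.0, 0.0, -90.6]
force: [-2.9, 0.4, 9.3]
opening: 0.024
plain_spindle [([312.9, 309.5, 27.3, 34.5], 0.8)]
green_bottle [([380.5, 275.3, 19.9, 42.0], 0.76)]
jar [([268.4, 152.6, 17.8, 33.2], 0.77)]
cup [([301.8, 152.6, 8.1, 31.1], 0.57)]
```

View pics/s9.png

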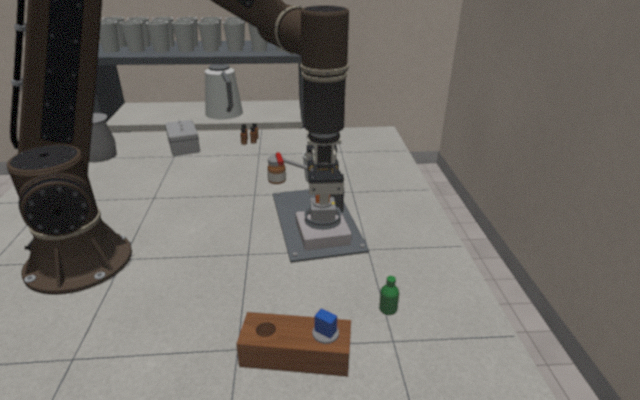

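The blue spindle (326,324), bottle (389,297) and jar (276,168) haven't moved. The cup is partly hidden behind the gripper. The shaft is in the hub.

```bash
python3 -c "
from plant import ctrl
print(ctrl.close_job())"
```

```text
the job is handed in; nothing more can be done
None
```

The job is done and handed in at 18.8 s; the hand-in reports no verdict.

- **Pump:** I gave the lever four full strokes. The fingertip heights put the low point at about 0.57–0.59 rad each time. A picture after stroke 2 and one after the last showed the lever back up. After strokes 1 and 3 I lifted the fingers clear of it but took no picture.
- **Shaft:** I gripped the orange head across its flats and turned the key to the keyway seen in the wrist image, about -0.6° in the world frame. The key went in with no resistance, so I didn't need to search for the slot.
- **Final push:** The collar met the hub at the expected height. At the end the fingertips were about 8 mm below that. The push reads about 12.5 N above the reading with the shaft hanging free, roughly 8 mm of hub travel by the given spring. The pictures just before and after the last 0.7 mm of push show the collar on the hub. The grip is still closed at 24 mm.
- **Other objects:** The spindle, bottle and jar are where they were to within 3–5 pixels in the side view. The cup was partly hidden behind the gripper, and only its visible part could be checked. The arm's path stayed clear of it.
- **Refused command:** One command, sent by mistake with a wrong first row and a stray flag, was refused before the arm moved.

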